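# Draw the long grater out of the half-open spice drawer

## Robot

A 6-joint arm with a two-finger parallel gripper is mounted at the origin on the work surface. World frame = base frame: x ahead of the robot, y to its left, z up, the work surface at z = 0. Lengths are in m, angles in degrees, forces in N, time in s.
With the tool pointing down it reaches from about 0.325 to 0.85 m from the base axis. Payload 15.5 kg.
Tool frame: the origin (TCP) lies at the very end of the fingers, on their centre line; the grasp point (between the pads) lies arm.grip_depth behind it (arm.grip_depth is the distance from the TCP to the grasp point, in m); z points along the fingers, y is the line along which they close (so a half turn about z gives the same grasp; the last joint's range is limited). The gripper opens to 91 mm and grips with 3 to 60 N. Pads are 32 mm wide; open, the fingers measure 118 mm over their backs; the gripper's body (76 mm by 178 mm) begins 60 mm behind the grasp point.
Start: joints at [-77.263, 28.281, 77.091, -0, 74.628, -5.472], TCP at [0.195, -0.594, 0.214] pointing down, gripper open.
Joint ranges: [-166.48, 166.48], [-47.26, 123.95], [12.59, 153.08], [-70.14, 250.14], [6.76, 159.57], [-176.63, 176.63]. Speed limits (degrees/s): [108.29, 108.29, 147.25, 172.46, 172.46, 172.46].

## Interface

Orientations are given as a 3x3 rotation matrix whose columns are the frame's x, y, z axes.
In Python, from rig import arm gives the robot as it stands. Calls block until the motion is done:
- arm.move_to(position, orientation): joint-space move of the TCP to a pose.
- arm.move_l(position, orientation=None, feed=0.15): straight line of the TCP; orientation=None keeps the orientation; feed is the mean speed in m/s.
- arm.move_joints(angles): joint-space move.
- arm.grip(opening): finger opening in m; the grip force is fixed at half the most; returns when the fingers have stopped.
- arm.sleep(seconds).
- arm.solve_ik(position, orientation): joint angles nearest the present ones, or None.
- arm.snapshot(name): name is "scene" or "side" or "wrist"; returns the picture (400x640x3 uint8, red, green, blue); there is no depth.
- arm.get_calibration(name): a dict with "intrinsics" (3x3 intrinsics, pixels), "cam_to_world" (4x4, takes a point from camera to world coordinates). Camera axes: x right, y down, z forward; pixel columns grow to the right and rows downward; lengths in m; the calibration is good to about 2 mm. The wrist camera is an equidistant fisheye: a pixel r from the principal point sees the ray r / f radians off the axis. A picture is of the moment at which its call begins: read the wrist's pose just before it. get_calibration takes no time and is no camera call; for the wrist camera it gives the pose at the moment of the call.
A pose or a line that the arm cannot do raises arm.Unreachable and nothing moves.
- arm.sign_off(): hands the job in; it is judged then, once.
Readings, each from a call of its own:
- arm.current_t(): time.
- arm.current_joint_positions(): joint angles.
- arm.current_dq(): joint speeds.
- arm.current_tau(): joint torques, N m.
- arm.current_ee_pos(): TCP position.
- arm.current_tool_rot(): TCP orientation.
- arm.current_force(): force on the tool from outside, world axes, zero at the start.
- arm.current_torque(): the same for the moment, N m.
- arm.current_width(): finger opening in m.
- arm.current_grasp_force(): force on a finger pad.
Only numpy, scipy, OpenCV 4.12 (cv2) and the standard library are available. Lean on these libraries where they do the work, as an engineer would, in place of code of your own. Each camera call takes 0.05 s, during which the arm holds its last target. There are 200 camera calls.

## Task

The spice drawer is stuck half open, and the long steel nutmeg grater in it reaches back under the cabinet's top board. Take it by the handle, tilt it handle-first up over the drawer front while its blade is still under the board, then draw it out diagonally through the gap, leaving the pepper grinder and the lid clamp where they are. Finish while holding it still in the gripper, the whole grater at least 3 cm higher than the top of the board; do not put it down or let go.

Things in the scene. Friction and masses are not known exactly. Their poses are not given: they have to be found in the camera images.
- grater: Loose stainless rasp grater, 245 mm long, 140 g, lying level on the rests, handle towards the robot, within 0.05 rad of the drawer's x. Origin: underside at the grip point, 45 mm above the work surface; x from handle to blade, z up. Handle x = -75 to 40 mm, 24 wide, 20 thick; blade x = 40 to 170 mm, 30 wide, 12 thick, undersides flush. Centre of mass x = 10 mm
- grater_butt (a point): Handle end of the grater: middle of its end face (grater x = -75 mm, 10 mm above its underside)
- grater_tip (a point): Blade end of the grater: middle of its end face (grater x = +170 mm, 6 mm above its underside)
- drawer: Fixed open-topped drawer. Origin on the work surface under the middle; x away from the robot into the cabinet, y left, z up. Mat at z = 15 mm. Inside y = -225 to 225 mm, sides 85 mm high, back at x = 280 mm. Fixed black tray of tilted glass vials at y = -225 to -117 mm, up to z = 85 mm. Grater, clamp and grinder lie near x = 0 at y = -45, 55 and 155 mm, in any order
- drawer_rest (a point): Top of the nearer of two black rests across the drawer at drawer x = -50 and +75 mm (y = -100 to 225 mm), each 10 mm thick, tops 45 mm above the work surface. This point is at drawer x = -50, y = 62 mm. Between the rests there is room for fingertips beside the grater, down to the mat
- drawer_front (a point): Middle of the top edge of the drawer's front panel, 105 mm above the work surface, at drawer x = -108 mm; the panel is 16 mm thick. A bar handle outside reaches to drawer x = -145 mm at 70 mm height
- cabinet: Fixed wooden cabinet into which the drawer runs. Origin on the work surface under the front edge of its top board; axes parallel to the drawer's. Top board x = 0 to 240 mm, 506 mm wide, underside z = 125 mm, top z = 143 mm. Its edge lies 60 to 100 mm beyond the drawer's origin: the opening to the drawer front is 160 to 200 mm long. Jars on the board beyond x = 120 mm, up to z = 230 mm
- grinder: Bystander: upright chrome pepper grinder, 44 mm diameter, 76 mm tall, loose on the mat. Origin at the centre of its underside
- clamp: Bystander: grey lid clamp of two hinged bars, 150 mm long, about 35 mm wide, 16 mm thick, loose on the rests. Origin on its underside, middle
There are look-alikes about, which are no part of the job. Of the things shaped like the grater, the stainless one is meant.

How it is judged (in metres and radians):
On the way:
1. the grater's handle end is raised above the drawer front while its blade end is still under the top board (height (world z) of grater_butt above 0.115 m and x of grater_tip in the frame of cabinet above 0 m and height (world z) of grater_tip below 0.125 m), for 0.1 s.
At the end, for the whole second after the job is handed in: Grater held still (under 30 mm/s) between the fingers (over 1 N), both ends over 175 mm above the work surface (3 cm over the board), touching neither drawer nor cabinet; grinder and clamp within 30 mm of their start, grinder upright within 0.5 rad (height (world z) of each of grater_butt, grater_tip above 0.175 m and contact force between the fingers and grater above 1 N and contact force between grater and cabinet below 0.1 N and contact force between grater and drawer below 0.1 N and linear speed of grater below 0.03 m/s and distance of each of clamp, grinder from where it was at the start of the episode below 0.03 m and angle between grinder's own z axis and vertical below 0.5 rad); the arm keeps its last pose, push and grip.
It fails at once if the pepper grinder or the lid clamp is shifted more than 30 mm or the grinder is knocked over (not (distance of each of clamp, grinder from where it was at the start of the episode below 0.03 m and angle between grinder's own z axis and vertical below 0.5 rad)).
It also fails if it takes over 34 s, if anything falls off the work surface, if the arm or the gripper's body presses on something with over 40 N, if the wrist force passes 120 N, or if a joint passes its speed limit or range.

## Working session

There is one attempt and no reset: what is moved stays moved. The work goes in short steps, each a Python script; the robot and the scene stay as the last script left them, time stands still between calls to the robot, and variables do not carry over. Pictures are saved under pics/ and viewed, at most 10 in all, crops included, and the job is handed in when it is done.

```bash
mkdir -p pics; ls; python3 - <<'E'
from rig import arm
import cv2,numpy as np
for n in ["scene","side","wrist"]:
    im=arm.snapshot(n); cv2.imwrite(f"pics/{n}0.png",im[:,:,::-1])
    c=arm.get_calibration(n); print(n,np.round(c["intrinsics"],1).tolist(),np.round(c["cam_to_world"],3).tolist())
print(arm.grip_depth,arm.current_t())
E
```

```text
pics
scene [[410.3, 0.0, 320.9], [0.0, 410.3, 200.2], [0.0, 0.0, 1.0]] [[-0.739, 0.508, -0.442, 0.973], [0.673, 0.571, -0.469, 0.447], [0.014, -0.644, -0.764, 0.651], [0.0, 0.0, 0.0, 1.0]]
side [[471.8, 0.0, 325.6], [0.0, 471.8, 202.4], [0.0, 0.0, 1.0]] [[0.964, -0.175, 0.198, 0.468], [-0.264, -0.603, 0.753, -0.545], [-0.012, -0.778, -0.628, 0.646], [0.0, 0.0, 0.0, 1.0]]
wrist [[309.7, 0.0, 320.5], [0.0, 309.7, 199.7], [0.0, 0.0, 1.0]] [[0.313, -0.922, -0.227, 0.259], [-0.95, -0.304, -0.073, -0.572], [-0.002, 0.238, -0.971, 0.384], [0.0, 0.0, 0.0, 1.0]]
0.0188 0.15
```

View pics/scene0.png

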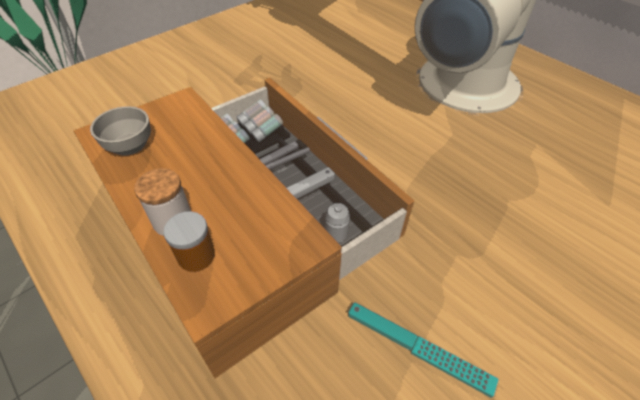

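View pics/side0.png

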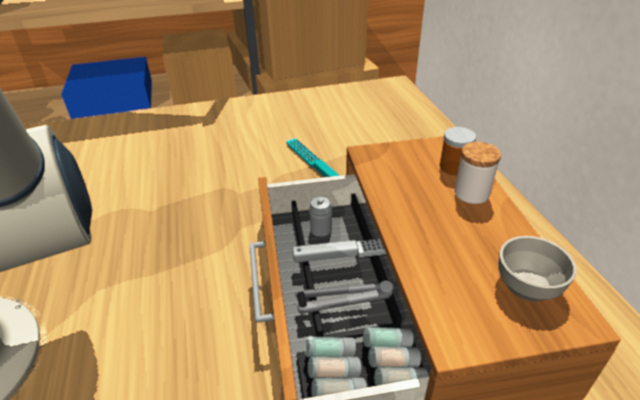

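The side view shows the stainless grater in the middle lane, with its handle end near (295,252) and its blade going under the board at about (383,247). The clamp is in the lane nearer this camera at about (345,296), and the grinder is at (320,215). The teal one on the table is the look-alike. I'll enlarge both views to get accurate pixels.

```bash
python3 - <<'E'
import cv2
a=cv2.imread("pics/side0.png")[160:360,240:440]; b=cv2.imread("pics/scene0.png")[70:270,210:420]
cv2.imwrite("pics/sc.png",cv2.resize(a,None,fx=3,fy=3,interpolation=cv2.INTER_CUBIC))
cv2.imwrite("pics/cc.png",cv2.resize(b,None,fx=3,fy=3,interpolation=cv2.INTER_CUBIC))
E
```

```text
(no output)
```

View pics/sc.png

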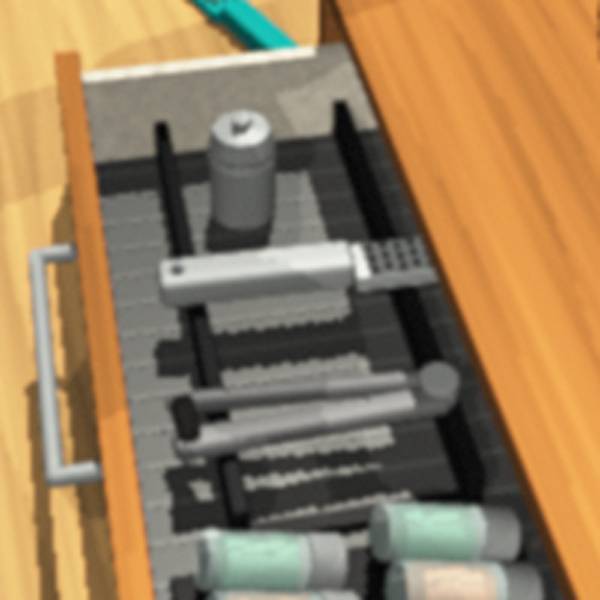

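View pics/cc.png

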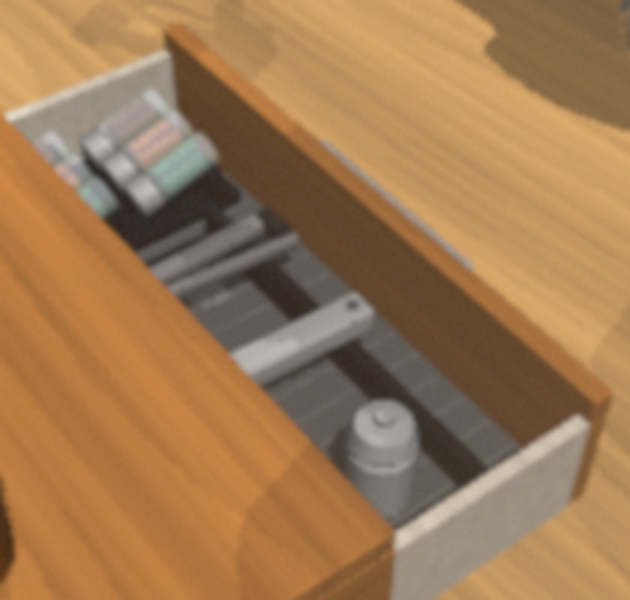

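The crops show the handle's hanging hole at side crop (177,269) and scene crop (353,305). The board's front top edge runs from (5,125) to (393,540) in the scene crop. The drawer front's top runs from (68,55) to (139,595) in the side crop.

```bash
cat > h.py <<'E'
import numpy as np
from rig import arm
def ray(n,u,v):
    c=arm.get_calibration(n);K=np.array(c["intrinsics"]);T=np.array(c["cam_to_world"])
    d=T[:3,:3]@np.linalg.solve(K,[u,v,1.]);return T[:3,3],d/np.linalg.norm(d)
def S(x,y):return ray("side",(x+.5)/3-.5+240,(y+.5)/3-.5+160)
def C(x,y):return ray("scene",(x+.5)/3-.5+210,(y+.5)/3-.5+70)
def onz(r,z):o,d=r;return o+d*(z-o[2])/d[2]
def tri(a,b):
    A=sum(np.eye(3)-np.outer(d,d) for _,d in(a,b));B=sum((np.eye(3)-np.outer(d,d))@o for o,d in(a,b))
    p=np.linalg.solve(A,B);return p,[np.linalg.norm(np.cross(p-o,d)) for o,d in(a,b)]
E
python3 - <<'E'
from h import *
np.set_printoptions(precision=4,suppress=True)
print("hole tri",tri(S(177,269),C(353,305)))
print("rest? grinder top",tri(S(241,124),C(384,415)))
for n,p in dict(butt=(161,274),joint=(352,256),j1=(350,243),j2=(354,270),b1=(160,260),b2=(163,288)).items(): print(n,onz(S(*p),.065))
for n,p in dict(b1=(358,294),b2=(374,313)).items(): print("scene",n,onz(C(*p),.065))
print("board top edge",onz(C(5,125),.143),onz(C(393,540),.143))
print("board bottom edge side",onz(S(330,0),.143),onz(S(560,500),.143),onz(S(440,290),.125))
print("front inner",onz(S(80,55),.105),onz(S(153,590),.105),"outer",onz(S(57,55),.105),onz(S(125,600),.105))
print("front corner tri",tri(S(57,55),C(608,398)),tri(S(80,55),C(588,420)))
print("clamp",onz(S(190,405),.061),onz(S(440,380),.061),onz(S(185,445),.061),onz(S(320,420),.061))
E
```

```text
hole tri (array([0.5723, 0.0392, 0.0639]), [np.float64(0.0012230512605542238), np.float64(0.001223051260554189)])
rest? grinder top (array([0.6357, 0.1331, 0.0861]), [np.float64(0.0008262189638312374), np.float64(0.0008262189638310689)])
butt [0.5612 0.0375 0.065 ]
joint [0.6724 0.0211 0.065 ]
j1 [0.6747 0.032  0.065 ]
j2 [0.6699 0.0097 0.065 ]
b1 [0.5631 0.049  0.065 ]
b2 [0.5599 0.0261 0.065 ]
scene b1 [0.5649 0.0345 0.065 ]
scene b2 [0.569  0.0543 0.065 ]
board top edge [ 0.6865 -0.1783  0.143 ] [0.7219 0.2244 0.143 ]
board bottom edge side [0.7048 0.1711 0.143 ] [ 0.6833 -0.2208  0.143 ] [ 0.6867 -0.0735  0.125 ]
front inner [0.5468 0.2097 0.105 ] [ 0.5102 -0.1914  0.105 ] outer [0.5324 0.2139 0.105 ] [ 0.4975 -0.1929  0.105 ]
front corner tri (array([0.5348, 0.219 , 0.0996]), [np.float64(0.0024319414879431915), np.float64(0.0024319414879433385)]) (array([0.5512, 0.2202, 0.0947]), [np.float64(0.0038260418028358547), np.float64(0.003826041802835975)])
clamp [ 0.5558 -0.0589  0.061 ] [ 0.6893 -0.079   0.061 ] [ 0.5473 -0.084   0.061 ] [ 0.6191 -0.0874  0.061 ]
```

```bash
cat >> h.py <<'E'
PSI=np.radians(-7.5)
def geom(psi=None):
    psi=PSI if psi is None else psi
    return np.array([np.cos(psi),np.sin(psi),0]),np.array([-np.sin(psi),np.cos(psi),0])
Z=np.array([0,0,1.])
def rot(lean,sgn,psi=None):   # lean: gripper body towards the robot, deg
    xg,yg=geom(psi);l=np.radians(lean);z=np.sin(l)*xg-np.cos(l)*Z;y=sgn*yg
    return np.column_stack([np.cross(y,z),y,z])
def tcp(grasp,R):return np.asarray(grasp)+R[:,2]*arm.grip_depth
E
python3 - <<'E'
from h import *
import cv2
np.set_printoptions(precision=4,suppress=True)
g=np.array([.633,.031,.24])
for s in(1,-1):
    R=rot(20,s);print(s,arm.solve_ik(tcp(g,R),R), arm.solve_ik(tcp([.633,.031,.055],R),R))
E=None
qs=[(s,arm.solve_ik(tcp(g,rot(20,s)),rot(20,s))) for s in(1,-1)]
qs=[(s,q) for s,q in qs if q is not None]
s,q=min(qs,key=lambda t:abs(t[1][5])+abs(t[1][3])*.5); print("use",s)
arm.move_joints(q);print(arm.current_t(),arm.current_ee_pos())
c=arm.get_calibration("wrist");im=arm.snapshot("wrist");np.save("wc.npy",c["cam_to_world"])
cv2.imwrite("pics/w1.png",im[:,:,::-1])
E
```

```text
1 [ -1.5116  20.8335  92.5264  -2.8068  46.775  -82.4472] [ -1.5116  36.5245 102.4765  -5.6642  21.1939 -79.087 ]
-1 [-1.5116 20.8335 92.5264 -2.8068 46.775  97.5528] [ -1.5116  36.5245 102.4765  -5.6642  21.1939 100.913 ]
use 1
2.8417 [0.6395 0.0294 0.2223]
```

View pics/w1.png

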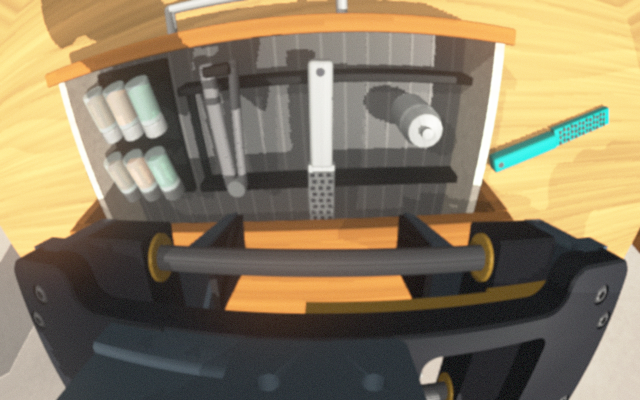

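The wrist view shows the grater's handle from its butt at (320,61) to the blade joint at (321,166), with the hole at (320,71). The board edge is at about row 217. The clamp (about 205–245) and grinder (about 390–440) are well clear on either side.

```bash
cat >> h.py <<'E'
def W(u,v,T):
    p=np.array([u-320.5,v-199.7]);r=np.hypot(*p);t=r/309.7
    d=T[:3,:3]@np.array([*(p/r*np.sin(t)),np.cos(t)]);return T[:3,3],d
E
python3 - <<'E'
from h import *
np.set_printoptions(precision=4,suppress=True)
T=np.load("wc.npy");print(T)
for n,p in dict(butt=(320,61.5),hole=(320,71.5),joint=(321,165.5),blade=(321.5,215)).items(): print(n,onz(W(*p,T),.065 if n!="blade" else .057))
print("hole tri w-side",tri(W(320,71.5,T),S(177,269)),tri(W(320,71.5,T),C(353,305)))
print("joint",tri(W(321,165.5,T),S(352,256)))
print("board",onz(W(200,216,T),.143),onz(W(430,216,T),.143),"front",onz(W(60,80,T),.105),onz(W(320,33,T),.105),onz(W(320,46,T),.105))
E
```

```text
[[ 0.1317  0.8238  0.5514  0.5192]
 [ 0.9913 -0.1098 -0.0727  0.0459]
 [ 0.0006  0.5561 -0.8311  0.3599]
 [ 0.      0.      0.      1.    ]]
butt [0.5614 0.0401 0.065 ]
hole [0.5711 0.0388 0.065 ]
joint [0.6713 0.0265 0.065 ]
blade [0.7426 0.0177 0.057 ]
hole tri w-side (array([0.5711, 0.0388, 0.0652]), [np.float64(2.802782005587558e-05), np.float64(2.802782005578895e-05)]) (array([0.572 , 0.0382, 0.0621]), [np.float64(0.0005949804941879497), np.float64(0.0005949804941879538)])
joint (array([0.6741, 0.0261, 0.0598]), [np.float64(0.0001367236283616669), np.float64(0.00013672362836152394)])
board [ 0.6664 -0.0857  0.143 ] [0.6941 0.1239 0.143 ] front [ 0.5048 -0.2242  0.105 ] [0.5322 0.044  0.105 ] [0.5429 0.0426 0.105 ]
```

```bash
sed -i 's/-7.5/-7.1/' h.py; python3 - <<'E'
from h import *
import cv2
np.set_printoptions(precision=4,suppress=True)
g=np.array([.633,.0312,.055]);R=rot(20,1)
arm.grip(.062)
arm.move_l(tcp(g+[0,0,.07],R),R,feed=.2)
arm.move_l(tcp(g,R),R,feed=.1);print(arm.current_force())
arm.grip(0.0);print(arm.current_width(),arm.current_grasp_force(),arm.current_force(),arm.current_t())
R1=rot(10,1);g1=g+[0,0,.031]
arm.move_l(tcp(g1,R1),R1,feed=.06)
print(arm.current_width(),arm.current_grasp_force(),arm.current_force(),arm.current_torque(),arm.current_t())
for n in("side",):
    im=arm.snapshot(n)[120:340,220:460];cv2.imwrite("pics/s2.png",cv2.resize(im[:,:,::-1],None,fx=2.5,fy=2.5))
E
```

```text
[-0.8763  0.152  -0.2139]
0.02351863776506 29.999010264873505 [-1.6559  0.3676  1.9927] 5.7583
0.023615040825600862 29.998593628406525 [-0.5233  0.0951 -0.6495] [ 0.1272  0.0522 -0.0082] 6.4167
```

View pics/s2.png

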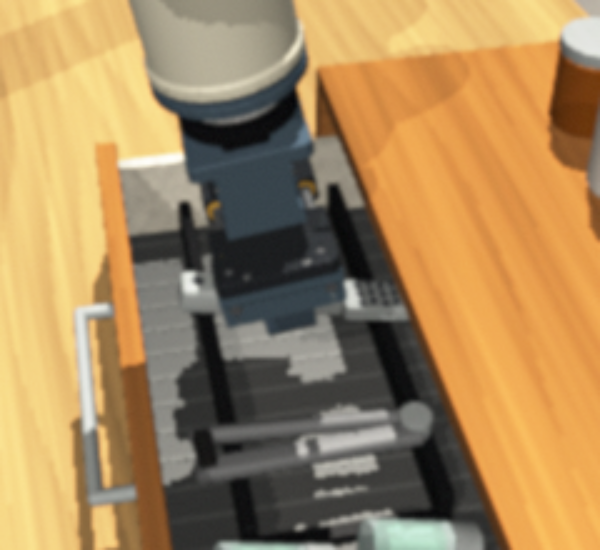

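The grater is held between the fingers (width 23.5 mm, 30 N), with its handle rising at (195,285) and its blade still under the board. The clamp hasn't moved. Next I'll finish the tilt, then pull along the grater's axis.

```bash
python3 - <<'E'
from h import *
import cv2
np.set_printoptions(precision=4,suppress=True)
xg,_=geom();g=np.array([.633,.0312,.114]);R=rot(0,1)
def rep(n):print(n,arm.current_width(),arm.current_grasp_force(),arm.current_force(),arm.current_torque(),arm.current_t())
arm.move_l(tcp(g,R),R,feed=.06);arm.sleep(.4);rep("tilt")
im=arm.snapshot("side")[120:340,220:460];cv2.imwrite("pics/s3.png",cv2.resize(im[:,:,::-1],None,fx=2.5,fy=2.5))
th=np.radians(20);d=-np.cos(th)*xg+np.sin(th)*Z
im=arm.snapshot("wrist");cv2.imwrite("pics/w3.png",im[:,:,::-1])
arm.move_l(tcp(g+.03*d,R),R,feed=.06);rep("pull")
E
```

```text
tilt 0.02379710871070072 29.998603463172913 [ 0.1933 -0.7153 -1.6145] [ 0.0473 -0.1441  0.0043] 7.4833
pull 0.023890485670811083 29.99866157770157 [ 0.6703 -0.1317 -1.1599] [ 0.0857 -0.1893 -0.0143] 8.2333
```

View pics/s3.png

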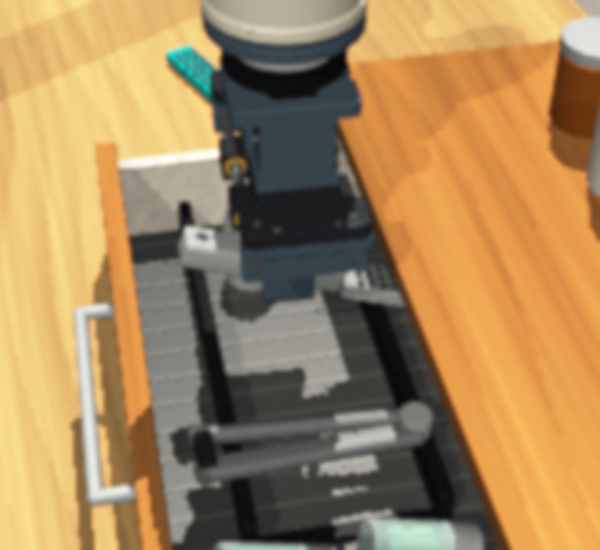

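The handle is up: its hole is at (203,237) in this crop, and the blade is still under the board. I'll check that height against the expected 20° tilt.

```bash
python3 - <<'E'
from h import *
np.set_printoptions(precision=4,suppress=True)
xg,_=geom();g=np.array([.633,.0312,.114])
r=ray("side",203/2.5+220,237/2.5+120)
for t in(10,15,20):
    a=np.radians(t);p=g-.062*(np.cos(a)*xg-np.sin(a)*Z)+.01*(np.sin(a)*xg+np.cos(a)*Z)
    print(t,p,np.linalg.norm(np.cross(p-r[0],r[1])))
E
```

```text
10 [0.5741 0.0385 0.1346] 0.008339685368659913
15 [0.5761 0.0383 0.1397] 0.003994952833445755
20 [0.5786 0.038  0.1446] 0.001104229416864513
```

The tilt is confirmed at about 20°, so the butt is near 0.14 m and the tip is under the board. I'll pull it out and raise it.

```bash
python3 - <<'E'
from h import *
import cv2
np.set_printoptions(precision=4,suppress=True)
xg,_=geom();g=np.array([.633,.0312,.114]);R=rot(0,1)
def rep(n):print(n,arm.current_width(),arm.current_grasp_force(),arm.current_force(),arm.current_t())
th=np.radians(20);d=-np.cos(th)*xg+np.sin(th)*Z
arm.move_l(tcp(g+.15*d,R),R,feed=.08);rep("out")
p=g+.15*d;p[2]=.32
arm.move_l(tcp(p,R),R,feed=.1);arm.sleep(.5);rep("up")
a=arm.snapshot("side");b=arm.snapshot("scene")
cv2.imwrite("pics/f.png",cv2.resize(np.hstack([a,b])[:,:,::-1],(800,250),interpolation=cv2.INTER_AREA))
E
```

```text
out 0.023883202340470654 29.998609721660614 [ 0.8119  0.5147 -1.0354] 9.8833
up 0.023824507600447943 29.998589158058167 [ 0.4697  0.2404 -1.6012] 12.0833
```

View pics/f.png

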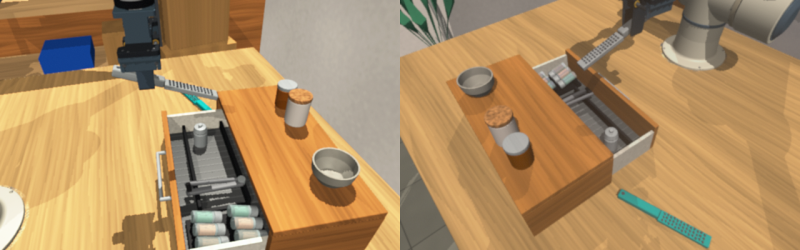

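The grater is in the gripper and well clear of the board, with its tip at about 0.25 m. The grinder and clamp haven't moved.

```bash
python3 -c "
from rig import arm
print(arm.sign_off())"
```

```text
the job is handed in; nothing more can be done
None
```

I handed the job in at about 12 s of the 34 s allowed: the grater is held still at 30 N with its lower end about 0.25 m up, after being tilted about 20° under the board and drawn out, and in the last pictures the grinder and clamp look unmoved; no verdict came back.

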